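# Tip the channel housings onto their backs

### The job

Two U-shaped aluminium housings stand on end on the bench; push each one over where it stands so that it falls onto its closed back and lies flat with its open side facing straight up, ready to be filled. Only push them: do not pick them up or shove them along the bench. Leave the housing that already lies down, the upright square sleeve, the screw box and the screwdriver as they are.

Things in the scene. Friction and masses are not known exactly. Their poses are not given: they have to be found in the camera images.
- housing_a: aluminium channel housing on end, loose, 0.2 to 0.4 kg, at any yaw: 60 mm wide (its y), 44 deep (x), 120 tall (z); origin at the centre of its underside. A U from above: closed 5 mm back plate on its +x side, 5 mm side walls at y = +-25 to 30 mm, its -x side fully open, 5 mm foot plate below, top end open. A small brass block sits low inside on the back plate
- housing_a_mid (a point): on housing_a: centre of its outline, 60 mm above its underside: 60 mm high while it stands, 22 mm when it lies on its back; axes as the housing's
- housing_a_heel (a point): on housing_a: middle of the lower edge of its back (22 mm along +x from the origin, on the underside), the edge it tips over; axes as the housing's. Pushed towards the back 80 to 115 mm up, the housing tips over this edge and drops on its back by itself past about 20 degrees; pushed low it slides
- housing_b: aluminium channel housing on end, loose, 0.2 to 0.4 kg, at any yaw: 60 mm wide (its y), 44 deep (x), 120 tall (z); origin at the centre of its underside. A U from above: closed 5 mm back plate on its +x side, 5 mm side walls at y = +-25 to 30 mm, its -x side fully open, 5 mm foot plate below, top end open. A small brass block sits low inside on the back plate
- housing_b_mid (a point): on housing_b: centre of its outline, 60 mm above its underside: 60 mm high while it stands, 22 mm when it lies on its back; axes as the housing's
- housing_b_heel (a point): on housing_b: middle of the lower edge of its back (22 mm along +x from the origin, on the underside), the edge it tips over; axes as the housing's. Pushed towards the back 80 to 115 mm up, the housing tips over this edge and drops on its back by itself past about 20 degrees; pushed low it slides
- laid_housing: bystander: a third, identical housing already lying on its back, open side up, 120 mm long (its x), 60 mm wide, 44 mm high; origin on the bench below the middle of its foot-to-top length
- sleeve: bystander: plain steel square sleeve standing upright, 50 x 50 mm, 100 mm tall, closed on all four sides and open at top and bottom; origin at the centre of its underside
- screw_box: bystander: open cardboard box of dark screws, 75 mm (its x) x 110 mm x 50 mm high; origin at the centre of its underside
- screwdriver: bystander: screwdriver with orange handle lying on the bench, 190 mm long along its x, handle to -x; origin under its middle
Not all that is in view belongs to the job. Leave any purple look-alike of the housing_a alone. What is shaped like the housing_b but pink or turquoise is not meant.

How it is judged (in metres and radians):
At the end, for the whole second after the job is handed in: Both housings lie still on the bench on their backs, open side up within 8 degrees, middle 14 to 30 mm above the bench, each with the lower edge of its back within 70 mm of where it was at the start (angle between each of housing_a, housing_b's own x axis and vertical above 3 rad and height (world z) of housing_a_mid between 0.014 and 0.03 m and distance of each of housing_a_heel, housing_b_heel from where it was at the start of the episode below 0.07 m and linear speed of each of housing_a, housing_b below 0.02 m/s and angular speed of each of housing_a, housing_b below 0.1 rad/s and height (world z) of housing_b_mid between 0.014 and 0.03 m); the robot touches nothing.
It fails at once if a housing is lifted off the bench (its middle rises above 85 mm; tipping alone raises it to about 64 mm) (height (world z) of any of housing_a_mid, housing_b_mid above 0.085 m).
It fails at once if a housing is shoved or carried along the bench: the lower edge of its back strays more than 90 mm from its start (distance of any of housing_a_heel, housing_b_heel from where it was at the start of the episode above 0.09 m).
It fails at once if the lying housing, the sleeve, the screw box or the screwdriver is moved more than 20 mm, or the sleeve tips (distance of any of laid_housing, sleeve, screw_box, screwdriver from where it was at the start of the episode above 0.02 m or angle between sleeve's own z axis and vertical above 0.3 rad).
It also fails if it takes over 42 s, if anything falls off the work surface, if the arm or the gripper's body presses on something with over 40 N, if the wrist force passes 120 N, or if a joint passes its speed limit or range.

### The arm

A 7-joint arm with a two-finger parallel gripper is mounted at the origin on the work surface. World frame = base frame: x ahead of the robot, y to its left, z up, the work surface at z = 0. Lengths are in m, angles in degrees, forces in N, time in s.
With the tool pointing down it reaches from about 0.425 to 0.8 m from the base axis. Payload 8.3 kg.
Tool frame: the origin (TCP) lies midway between the tips of the shut fingers; the grasp point (between the pads) lies 19 mm behind it; z points along the fingers, y is the line along which they close (so a half turn about z gives the same grasp; the last joint's range is limited). The gripper opens to 85 mm and grips with 20 to 120 N. Pads are 22 mm wide; open, the fingers measure 114 mm over their backs; the gripper's body (76 mm by 85 mm) begins 54 mm behind the grasp point. The pads swing forward as they close: fully open they stand 13 mm farther back than shut.
Start: joints at [-67.89, 21.967, 0.94, 78.501, -0.361, 79.538, -2.664], TCP at [0.271, 0.563, 0.231] pointing down, gripper open.
Joint ranges: [-169.22, 169.22], [-14.56, 117.87], [-87.37, 89.26], [10.42, 133.3], [-82.24, 262.24], [0.94, 117.77], [-172.7, 172.7]. Speed limits (degrees/s): [136.94, 136.94, 172.46, 172.46, 180, 180, 180].

### API

Orientations are given as [roll, pitch, yaw] about the fixed x, y, z axes, in that order (R = Rz(yaw) Ry(pitch) Rx(roll)).
In Python, from bench import sense, imaging, ticket gives the robot as it stands. The module is installed in compiled form; this text tells all that it offers.
- The arm moves only by the shell command python3 -m crank 'ROWS' [FORCE]. ROWS is JSON, a list of rows, each a list of 5 numbers: the closure, from 0 (fully open) to 1 (shut), then the shift along the tool's x, y, z in cm, then the turn about the tool's z in degrees. In form: [[grip, tx, ty, tz, roll], ...]. A call has 1 to 20 rows; each row is the pose to reach, as a shift and turn from the pose commanded when the call began, along the tool's axes at that moment; what a row does not reach only later rows make up. A row lasts 1/10 s, in which the tool goes at most 50 mm and 8.59 degrees, less where a joint would pass 70% of its speed; a pose out of reach is approached as far as the arm can. A call with a gripper value outside its range is refused whole. The fingers move at their own pace and stop on an object; FORCE is the grip in N (left out, the last holds). Time passes only in rows, so rows that repeat a pose let the fingers close. It gives the time, the measured TCP pose, the force, the opening and the grip force at its end, in the units of the state.
- sense(): the state, without advancing time (a new reading comes with each control period).
- imaging.capture(name): name is "scene" or "side" or "wrist"; returns the picture (420x560x3 uint8, red, green, blue); there is no depth.
- imaging.camera_model(name): a dict with "intrinsics" (3x3 intrinsics, pixels), "extrinsics" (4x4, takes a point from world to camera coordinates). Camera axes: x right, y down, z forward; pixel columns grow to the right and rows downward; lengths in m; the calibration is good to about 2 mm. A picture is of the moment at which its call begins: read the wrist's pose just before it. camera_model takes no time and is no camera call; for the wrist camera it gives the pose at the moment of the call.
- ticket.sign_off(): hands the job in; it is judged then, once.
The state is a dict: "time": time; "joint_positions": joint angles; "joint_vel": joint speeds; "joint_efforts": joint torques, N m; "eef_pos": TCP position; "ee_rot": TCP orientation; "contact_force": force on the tool from outside, world axes, zero at the start; "moment": the same for the moment, N m; "opening": finger opening in m; "grasp_force": force on a finger pad.
Only numpy, scipy, OpenCV 4.12 (cv2) and the standard library are available. Lean on these libraries where they do the work, as an engineer would, in place of code of your own. Each camera call takes 0.05 s, during which the arm holds its last target. There are 200 camera calls.

## Working session

There is one attempt and no reset: what is moved stays moved. The work goes in short steps, Python scripts to look and compute and a shell command to move; the robot and the scene stay as the last step left them, time stands still between calls to the robot, and variables do not carry over. Pictures are saved under pics/ and viewed, at most 10 in all, crops included, and the job is handed in when it is done.

```bash
mkdir -p pics
python3 - <<'E'
from bench import sense, imaging
import cv2
s=sense(); print(s['time'],s['eef_pos'],s['ee_rot'],s['opening'],s['contact_force'])
for n in ("scene","side"):
    im=imaging.capture(n); cv2.imwrite(f'pics/{n}0.png',im[:,:,::-1])
    m=imaging.camera_model(n); print(n,m['intrinsics'],m['extrinsics'])
E
```

```text
0.0 [0.27093336 0.56267447 0.2303013 ] [-1.79890921e+02  2.46166178e-03  1.54290734e+02] 0.08540114174724792 [-0.17091925 -0.01011445 -0.29183238]
scene [[535.84701431   0.         282.6845161 ]
 [  0.         535.84701431 209.30123308]
 [  0.           0.           1.        ]] [[-0.64271634  0.76602789 -0.01081547  0.47170441]
 [ 0.64028233  0.52935388 -0.55661747 -0.26548517]
 [-0.4206593  -0.3646721  -0.83069851  1.66054952]
 [ 0.          0.          0.          1.        ]]
side [[427.14108369   0.         275.59956124]
 [  0.         427.14108369 217.26788999]
 [  0.           0.           1.        ]] [[ 0.99330702 -0.11394963  0.0188852  -0.59432023]
 [-0.04970593 -0.56929535 -0.82062911  0.02678962]
 [ 0.10426164  0.81419794 -0.57114903  0.99322533]
 [ 0.          0.          0.          1.        ]]
```

View pics/scene0.png

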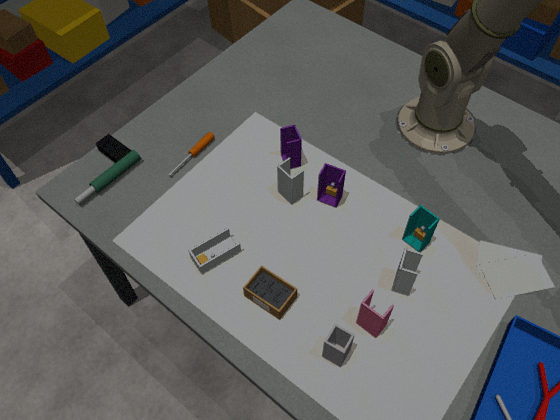

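View pics/side0.png

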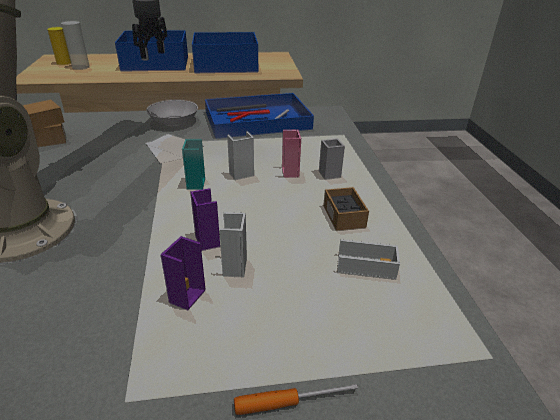

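The two grey standing housings are at scene (290,180)/(407,272) and side (233,245)/(241,155). The sleeve is at scene (338,345) and side (331,160). The purple, teal and pink ones are decoys. I'll enlarge crops next to read the yaw and corners.

Run:
```python
import cv2,numpy as np
a=cv2.imread('pics/scene0.png');b=cv2.imread('pics/side0.png')
def c(i,x,y,w=66,h=50): return cv2.resize(i[y:y+h,x:x+w],None,fx=6,fy=6,interpolation=cv2.INTER_CUBIC)
A=np.vstack([np.hstack([c(a,260,155),c(a,375,245)]),np.hstack([c(b,200,208,66,50),c(b,208,130)])])
A=np.vstack([A]) 
for k in range(0,792,60): cv2.line(A,(k,0),(k,4),(0,0,255),1)
cv2.imwrite('pics/crop1.png',A);print(A.shape)
```

```text
(600, 792, 3)
```

View pics/crop1.png

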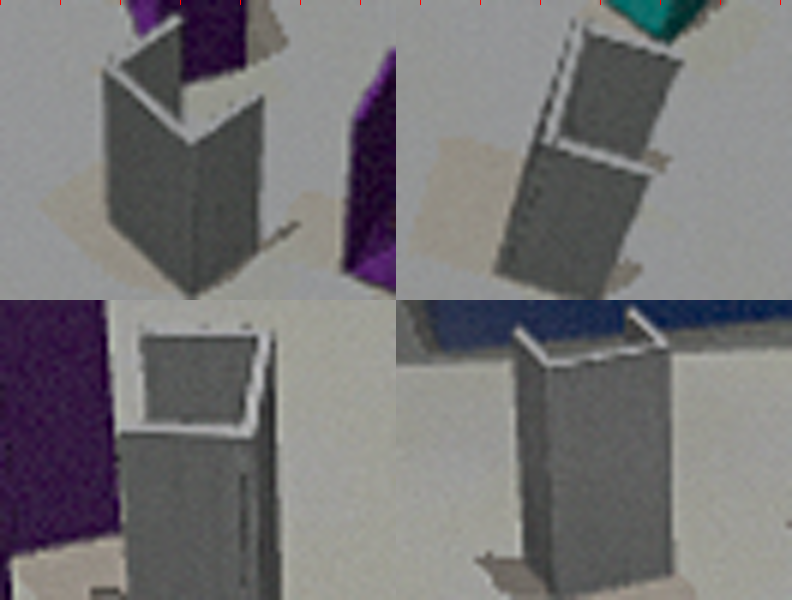

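```bash
cat > h.py <<'E'
import numpy as np
from bench import imaging
def ray(n,uv,z,m=None):
    m=m or imaging.camera_model(n);K=m['intrinsics'];T=m['extrinsics'];R=T[:3,:3];t=T[:3,3]
    c=-R.T@t;d=R.T@np.linalg.inv(K)@[uv[0],uv[1],1.];return c+d*(z-c[2])/d[2]
def proj(n,p,m=None):
    m=m or imaging.camera_model(n);q=m['extrinsics']@np.append(p,1);u=m['intrinsics']@q[:3];return u[:2]/u[2]
E
python3 - <<'E'
from h import *
# back corner1, back corner2, open end next to c1, open end next to c2 (crop px)
S={'H1':('scene',260,155,0,0,[(106,67),(190,140),(180,18),(263,95)]),
'H2':('scene',375,245,396,0,[(577,20),(540,148),(684,60),(653,174)]),
'H1s':('side',200,208,0,300,[(0,0)]*4),
'H2s':('side',208,130,396,300,[(550,364),(668,346),(515,328),(630,308)])}
for k,(n,ox,oy,cx,cy,P) in S.items():
    if k=='H1s': P=[(120,432),(252,437),(138,328),(272,330)]
    W=np.array([ray(n,((x-cx)/6+ox,(y-cy)/6+oy),.12)[:2] for x,y in P])
    print(k,W.round(3).tolist(),'c',W.mean(0).round(4))
    print([ (round(float(np.linalg.norm(W[i]-W[j])),4), round(float(np.degrees(np.arctan2(*(W[j]-W[i])[::-1]))),1)) for i,j in((0,1),(2,3),(0,2),(1,3))])
for n,uv,z in (('scene',(338,330),.1),('side',(331,145),.1),('side',(205,192),.12),('side',(183,241),.12),('side',(193,142),.12),('side',(291,132),.12),('scene',(326,172),.12),('scene',(291,130),.12)): print(n,uv,ray(n,uv,z).round(3))
E
```

```text
H1 [[0.509, -0.204], [0.517, -0.15], [0.467, -0.197], [0.477, -0.141]] c [ 0.4925 -0.173 ]
[(0.0548, 82.1), (0.0568, 79.5), (0.0429, 169.9), (0.0405, 167.2)]
H2 [[0.506, 0.192], [0.563, 0.212], [0.494, 0.234], [0.545, 0.251]] c [0.5271 0.2222]
[(0.0608, 19.2), (0.0535, 19.0), (0.0438, 105.2), (0.0436, 114.8)]
H1s [[0.467, -0.209], [0.508, -0.215], [0.473, -0.151], [0.517, -0.156]] c [ 0.4913 -0.1828]
[(0.0415, -8.7), (0.0445, -6.5), (0.058, 83.7), (0.0597, 80.8)]
H2s [[0.506, 0.185], [0.559, 0.2], [0.491, 0.225], [0.544, 0.243]] c [0.5251 0.2135]
[(0.0552, 15.9), (0.0562, 19.3), (0.0421, 110.1), (0.0453, 108.6)]
scene (338, 330) [0.765 0.187 0.1  ]
side (331, 145) [0.769 0.182 0.1  ]
side (205, 192) [ 0.436 -0.069  0.12 ]
side (183, 241) [ 0.4   -0.236  0.12 ]
side (193, 142) [0.4   0.185 0.12 ]
side (291, 132) [0.665 0.23  0.12 ]
scene (326, 172) [ 0.443 -0.094  0.12 ]
scene (291, 130) [ 0.388 -0.258  0.12 ]
```

Both housings come out consistent: H1 at about (0.492,-0.178) with its back facing -10°, and H2 at about (0.526,0.218) with its back facing -72°. I'll lower the shut fingers into the open U and push on the inside of the back plate. H2 is first: hover above it, then look.

```bash
python3 -m crank '[[1,-3,-1.6,1,5],[1,-7,-3.6,2,10],[1,-11,-5.7,3,16],[1,-15,-7.8,3,22],[1,-19,-9.9,3,28],[1,-23,-12,3,34],[1,-27,-14.1,3,40],[1,-31,-16.2,3,46],[1,-34,-17.7,3,46],[1,-37,-19.3,3,46],[1,-37.6,-19.6,3,46],[1,-37.6,-19.6,3,46],[1,-37.6,-19.6,3,46]]'
python3 - <<'E'
from h import *
from bench import sense
import cv2
s=sense();print(s['time'],s['eef_pos'],s['ee_rot'],s['opening'])
m=imaging.camera_model('wrist');w=imaging.capture('wrist');d=imaging.capture('side')
A=np.hstack([cv2.resize(w,(480,360)),cv2.resize(d[80:230,140:290],(320,320))[:,:] if 0 else cv2.resize(d[80:260,140:300],(320,360))])
cv2.imwrite('pics/h2.png',A[:,:,::-1]);np.save('wm.npy',m,allow_pickle=True)
E
```

```text
time: 1.4
eef_pos: [0.524, 0.2246, 0.2009]
ee_rot: [-179.9, -0.0, 108.4]
contact_force: [-0.0, 0.6, 0.1]
opening: 0.0004
grasp_force: 0.0
1.4 [0.52403678 0.22462508 0.20088006] [-1.79945895e+02 -3.72833725e-02  1.08366689e+02] 0.0004255267713771233
```

View pics/h2.png

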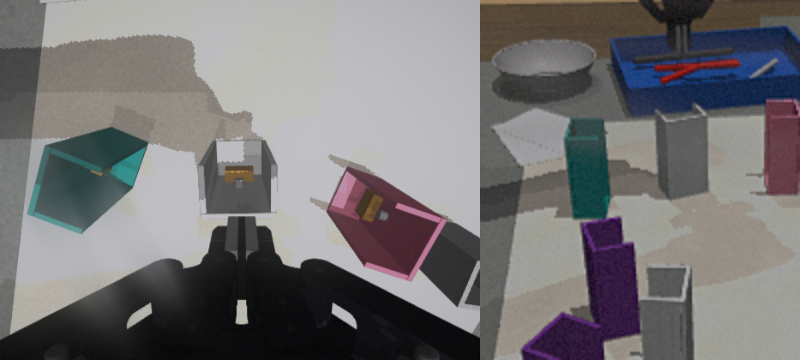

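Wrist view (480x360): H2's rim runs from (198,214) to (278,214) along the back, with the open side at the top (y≈140) and the fingertips at (240,222). I'll ray-cast those corners.

Run:
```python
from h import *
m=np.load('wm.npy',allow_pickle=True).item(); k=560/480
for uv in ((198,215),(279,215),(203,139),(275,139)): print(uv,ray('',(uv[0]*k,uv[1]*k),.12,m).round(4))
c=np.array([.526,.218]);d=np.radians(-72);x=np.array([np.cos(d),np.sin(d)]);y=np.array([-x[1],x[0]])
for a,b in((.022,.03),(.022,-.03),(-.022,.03),(-.022,-.03)): print(a,b,(proj('',np.append(c+a*x+b*y,.12),m)/k).round(1))
print('tcp',proj('',[.524,.2246,.2009],m)/k)
```

```text
(198, 215) [0.4988 0.1903 0.12  ]
(279, 215) [0.5592 0.2105 0.12  ]
(203, 139) [0.4855 0.2491 0.12  ]
(275, 139) [0.5355 0.2658 0.12  ]
0.022 0.03 [279.8 220.4]
0.022 -0.03 [203.8 219.8]
-0.022 0.03 [282.2 166.2]
-0.022 -0.03 [202.3 165.7]
tcp [242.62540331 232.35276992]
```

```bash
python3 -m crank '[[1,0,0,3,0],[1,0,0,6,0],[1,0,0,8,0],[1,0,0,9,0],[1,0,0,10,0],[1,0,0,10.3,0],[1,0,0,10.3,0]]'
python3 -m crank '[[1,-0.7,0,0,0],[1,-1.2,0,0,0],[1,-1.8,0,0,0],[1,-2.4,0,0,0],[1,-3,0,0,0],[1,-3.6,0,0,0],[1,-4.2,0,0,0],[1,-4.8,0,0,0],[1,-5.4,0,0,0],[1,-5.4,0,0,0]]'
python3 - <<'E'
from bench import imaging
import cv2
cv2.imwrite('pics/p1.png',imaging.capture('side')[80:320,140:440,::-1])
E
```

```text
time: 2.2
eef_pos: [0.525, 0.2237, 0.0986]
ee_rot: [180.0, -0.0, 108.3]
contact_force: [0.3, -0.2, -1.5]
opening: 0.0003
grasp_force: 0.0
time: 3.2
eef_pos: [0.5422, 0.1708, 0.0983]
ee_rot: [-180.0, 0.0, 108.2]
contact_force: [0.1, -0.0, -0.1]
opening: -0.0001
grasp_force: 0.0
```

View pics/p1.png

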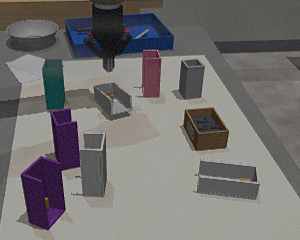

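H2 now lies on its back with its open side up, at crop (115,100). Next: raise, move over H1 and look.

```bash
python3 -m crank '[[1,0,0,-3,0],[1,0,0,-7,0],[1,0,0,-10.2,0],[1,-3,-1.5,-10.2,-6],[1,-7,-3.6,-10.2,-14],[1,-11,-5.7,-10.2,-22],[1,-15,-7.7,-10.2,-30],[1,-19,-9.8,-10.2,-38],[1,-23,-11.8,-10.2,-46],[1,-27,-13.9,-10.2,-54],[1,-30,-15.4,-10.2,-62],[1,-31.3,-16.1,-10.2,-62],[1,-31.3,-16.1,-10.2,-62],[1,-31.3,-16.1,-10.2,-62]]'
python3 - <<'E'
from h import *
import cv2
m=imaging.camera_model('wrist');w=imaging.capture('wrist')
c=np.array([.492,-.178]);d=np.radians(-10);x=np.array([np.cos(d),np.sin(d)]);y=np.array([-x[1],x[0]])
for a,b in((.022,.03),(.022,-.03),(-.022,.03),(-.022,-.03)): print(a,b,proj('',np.append(c+a*x+b*y,.12),m).round(1))
cv2.imwrite('pics/h1.png',w[:,:,::-1]);np.save('wm.npy',m,allow_pickle=True)
E
```

```text
time: 4.65
eef_pos: [0.4873, -0.175, 0.2002]
ee_rot: [180.0, -0.0, 170.2]
contact_force: [-0.1, 1.1, -0.3]
opening: -0.0001
grasp_force: 0.0
0.022 0.03 [323.  255.8]
0.022 -0.03 [234.  255.4]
-0.022 0.03 [325.5 192.3]
-0.022 -0.03 [231.8 191.9]
```

View pics/h1.png

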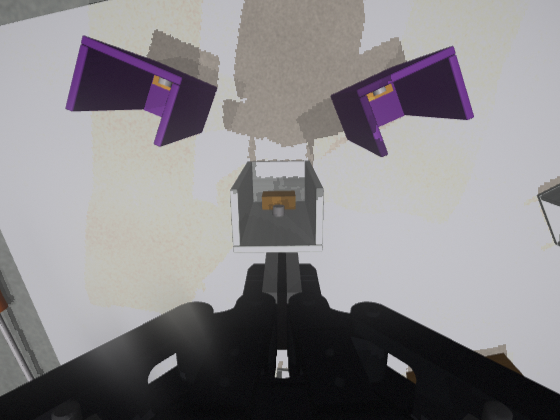

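H1's back rim is at (233,251) to (324,250), its open side is up in the image, and it is well aligned with the tool. Same procedure as for H2, with a 3 mm back-off during the descent.

```bash
python3 -m crank '[[1,0.3,0,3,0],[1,0.3,0,6,0],[1,0.3,0,8,0],[1,0.3,0,9,0],[1,0.3,0,10,0],[1,0.3,0,10.3,0],[1,0.3,0,10.3,0]]'
python3 -m crank '[[1,-0.7,0,0,0],[1,-1.2,0,0,0],[1,-1.8,0,0,0],[1,-2.4,0,0,0],[1,-3,0,0,0],[1,-3.6,0,0,0],[1,-4.2,0,0,0],[1,-4.8,0,0,0],[1,-5.4,0,0,0],[1,-5.4,0,0,0]]'
python3 -m crank '[[1,0,0,-3,0],[1,0,0,-7,0],[1,0,0,-11,0],[1,0,0,-15,0],[1,0,0,-15,0],[1,0,0,-15,0],[1,0,0,-15,0],[1,0,0,-15,0],[1,0,0,-15,0],[1,0,0,-15,0]]'
python3 - <<'E'
from bench import imaging
import cv2,numpy as np
a=imaging.capture('side')[110:420,120:430,::-1];b=imaging.capture('scene')[120:370,150:450,::-1]
cv2.imwrite('pics/p2.png',np.hstack([cv2.resize(a,(400,400)),cv2.resize(b,(400,400))]))
E
```

```text
time: 5.4
eef_pos: [0.4845, -0.1749, 0.0975]
ee_rot: [-180.0, 0.0, 170.3]
contact_force: [0.3, 0.4, -0.0]
opening: -0.0
grasp_force: 0.0
time: 6.4
eef_pos: [0.5382, -0.1842, 0.0972]
ee_rot: [-180.0, 0.0, 170.3]
contact_force: [0.7, 0.1, 0.6]
opening: 0.0003
grasp_force: 0.0
time: 7.4
eef_pos: [0.5372, -0.1841, 0.2466]
ee_rot: [-180.0, -0.1, 170.3]
contact_force: [-0.5, -0.6, 0.5]
opening: 0.0001
grasp_force: 0.0
```

View pics/p2.png

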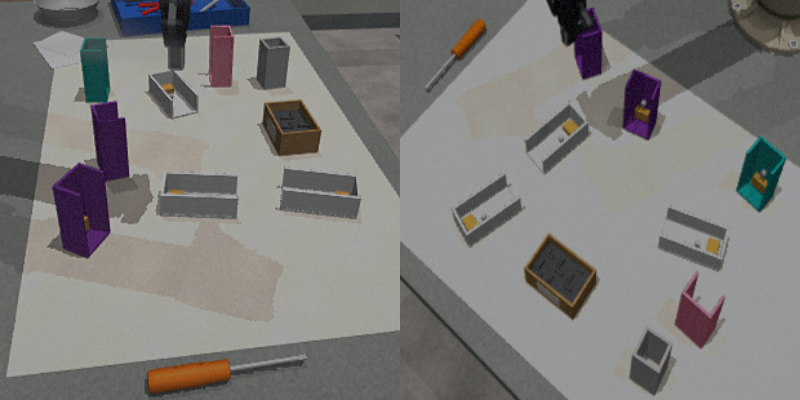

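Both housings lie flat with their open sides up, at side (200,195) and (172,92). The bystanders haven't moved and the gripper is clear. I'll check the heel positions quickly, then hand in.

Run:
```python
from h import *
from bench import ticket
f=310/400
print('H1 near foot corner',ray('side',(120+160*f,110+214*f),0).round(3),'start (0.504,-0.211)')
q=[ray('scene',(150+u*.75,120+v*.625),.044)[:2] for u,v in((727,240),(720,268))]
print('H2 foot end mid',np.mean(q,0).round(3),'start heel (0.532,0.199)')
print(ticket.sign_off())
```

```text
H1 near foot corner [ 0.509 -0.209  0.   ] start (0.504,-0.211)
H2 foot end mid [0.086 0.764] start heel (0.532,0.199)
the job is handed in; nothing more can be done
None
```

I pushed both housings over and handed the job in. In the final pictures both lie on their backs with the open side up, nothing else has visibly moved, and the arm is clear. H1's heel moved about 5 mm; the H2 heel check failed because of a crop-offset slip in my script, so I judged H2 by picture only, and the sign-off gave no verdict.

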